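Charge the grinding jar

TASK

Get the ball mill's steel jar ready: take the small glass beaker that holds the seven metal grinding balls, pour all of them out of it into the open jar, and stand the emptied beaker upright on the bench top again. Then close the jar with its lid, seated flat with its spigot in the jar's mouth. Keep hold of the beaker and of the lid until they are set down, and leave the larger empty beaker and the petri dish where they stand.

Things in the scene. Friction and masses are not known exactly. Their poses are not given: they have to be found in the camera images.
- ball_beaker: Small clear round glass beaker, nearly straight-walled, 49 mm outside diameter at the rim (46 mm at the foot), 60 mm high, wall about 2 mm, 35 g. It holds the seven balls in one loose layer on its floor (2 mm thick). Loose on the bench; grip it firmly, about 25 N. Origin: centre of its underside; z is its axis, up through the mouth.
- grinding_jar: Open round stainless steel jar, heavy (1.2 kg), loose, upright on the bench: 92 mm outside diameter, 72 mm bore, 80 mm high, inner floor 12 mm above its underside. It stays where it is. Origin: centre of its underside; z up along its axis.
- jar_lid: Round steel lid, 0.45 kg, loose on the bench, right way up. From below: spigot 66 mm wide, 7 mm deep, chamfered; plate 92 mm wide, 9 mm thick; upright black ribbed knob 27 mm in diameter, its foot 16 mm and its top 50 mm above the origin. Origin: centre of the spigot's underside; z up. Seated, the plate lies on the jar's rim and the origin is 73 mm above the jar's.
- ball_1: One of the seven polished tungsten carbide grinding balls, grey metal, 12 mm in diameter, 14 g; starts in the beaker. Rolls easily. Origin: its centre.
- ball_2: One of the seven polished tungsten carbide grinding balls, grey metal, 12 mm in diameter, 14 g; starts in the beaker. Rolls easily. Origin: its centre.
- ball_3: One of the seven polished tungsten carbide grinding balls, grey metal, 12 mm in diameter, 14 g; starts in the beaker. Rolls easily. Origin: its centre.
- ball_4: One of the seven polished tungsten carbide grinding balls, grey metal, 12 mm in diameter, 14 g; starts in the beaker. Rolls easily. Origin: its centre.
- ball_5: One of the seven polished tungsten carbide grinding balls, grey metal, 12 mm in diameter, 14 g; starts in the beaker. Rolls easily. Origin: its centre.
- ball_6: One of the seven polished tungsten carbide grinding balls, grey metal, 12 mm in diameter, 14 g; starts in the beaker. Rolls easily. Origin: its centre.
- ball_7: One of the seven polished tungsten carbide grinding balls, grey metal, 12 mm in diameter, 14 g; starts in the beaker. Rolls easily. Origin: its centre.
- empty_beaker: A larger empty glass beaker, 63 mm in diameter, 75 mm high, loose; not part of the job. Origin: centre of its underside.
- dish: Closed petri dish, 90 mm in diameter, 15 mm high, loose; not part of the job. Origin: centre of its underside.
There are look-alikes about, which are no part of the job. What is shaped like the jar_lid but green is not meant.

How it is judged:
On the way, in this order (a step that is already met when the one before it is completed fails the run):
1. with the beaker still held, all seven balls have been poured into the jar (horizontal distance between each of ball_1, ball_2, ball_3, ball_4, ball_5, ball_6, ball_7 and grinding_jar below 0.034 m and z of ball_1 in the frame of grinding_jar between 0.01 and 0.067 m and z of ball_2 in the frame of grinding_jar between 0.01 and 0.067 m and z of ball_3 in the frame of grinding_jar between 0.01 and 0.067 m and z of ball_4 in the frame of grinding_jar between 0.01 and 0.067 m and z of ball_5 in the frame of grinding_jar between 0.01 and 0.067 m and z of ball_6 in the frame of grinding_jar between 0.01 and 0.067 m and z of ball_7 in the frame of grinding_jar between 0.01 and 0.067 m and contact force between the fingers and ball_beaker above 0.3 N), for 0.2 s.
2. the lid is seated on the jar (horizontal distance between jar_lid and grinding_jar below 0.006 m and z of jar_lid in the frame of grinding_jar between 0.069 and 0.0755 m and angle between the z axis of jar_lid and the z axis of grinding_jar, either way round below 0.06 rad), for 0.2 s.
At the end, for the whole second after the job is handed in: All seven balls lie inside the jar, the lid is seated on it (plate flat on the rim within 0.06 rad and 2.5 mm, centred within 6 mm), the jar and the emptied beaker stand upright on the bench top (beaker within 0.1 rad, jar within 0.06 rad), and all are at rest (all of step 2 and horizontal distance between each of ball_1, ball_2, ball_3, ball_4, ball_5, ball_6, ball_7 and grinding_jar below 0.034 m and z of ball_1 in the frame of grinding_jar between 0.01 and 0.067 m and z of ball_2 in the frame of grinding_jar between 0.01 and 0.067 m and z of ball_3 in the frame of grinding_jar between 0.01 and 0.067 m and z of ball_4 in the frame of grinding_jar between 0.01 and 0.067 m and z of ball_5 in the frame of grinding_jar between 0.01 and 0.067 m and z of ball_6 in the frame of grinding_jar between 0.01 and 0.067 m and z of ball_7 in the frame of grinding_jar between 0.01 and 0.067 m and angle between ball_beaker's own z axis and vertical below 0.1 rad and height (world z) of ball_beaker between -0.006 and 0.006 m and angle between grinding_jar's own z axis and vertical below 0.06 rad and height (world z) of grinding_jar between -0.006 and 0.006 m and linear speed of each of ball_beaker, jar_lid, grinding_jar below 0.02 m/s); the robot touches nothing.
It fails at once if the glass beaker is let go in the air (more than 3 cm above the bench) (height (world z) of ball_beaker above 0.03 m and contact force between the fingers and ball_beaker below 0.02 N).
It fails at once if the lid is let go in the air (more than 3 cm above its seat) (height (world z) of jar_lid above 0.103 m and contact force between the fingers and jar_lid below 0.02 N).
It fails at once if the empty beaker is knocked over or pushed more than 3 cm (distance of empty_beaker from where it was at the start of the episode above 0.03 m or angle between empty_beaker's own z axis and vertical above 0.35 rad).
It fails at once if the dish is knocked over or pushed more than 3 cm (distance of dish from where it was at the start of the episode above 0.03 m or angle between dish's own z axis and vertical above 0.35 rad).
It also fails if it takes over 69 s, if anything falls off the work surface, if the arm or the gripper's body presses on something with over 40 N, if the wrist force passes 120 N, or if a joint passes its speed limit or range.

ROBOT

A 6-joint arm with a two-finger parallel gripper is mounted at the origin on a cart in front of the work surface, level with it; the furniture and walls round the work are solid. World frame = base frame: x ahead of the robot, y to its left, z up, the work surface at z = 0. Lengths are in m, angles in rad, forces in N, time in s.
With the tool pointing down it reaches from about 0.35 to 0.975 m from the base axis. Payload 7.1 kg.
Tool frame: the origin (TCP) lies midway between the tips of the shut fingers; the grasp point (between the pads) lies 19 mm behind it; z points along the fingers, x is the direction in which the jaws open and shut, and the axes are right-handed (so a half turn about z gives the same grasp; the last joint's range is limited). The gripper opens to 88 mm and grips with 3 to 60 N. Pads are 20 mm wide; open, the fingers measure 115 mm over their backs; the gripper's body (75 mm by 178 mm) begins 61 mm behind the grasp point.
Start: joints at [1.205, 0.423, 1.63, -0, 1.089, -0.019], TCP at [0.212, 0.588, 0.199] pointing down, gripper open.
Joint ranges: [-3, 3], [-0.9, 2.11], [0.09, 2.58], [-1.31, 4.45], [0.11, 2.69], [-2.54, 2.54]. Speed limits (rad/s): [2.39, 2.39, 3.01, 3.14, 3.14, 3.14].

INTERFACE

Orientations are given as a unit quaternion [w, x, y, z].
In Python, from station import move_pose, movel, movej, command_gripper, wait, inverse_kinematics, read_camera, camera_info, MotionError, job_done, get_time, get_joint_pos, get_qvel, get_effort, get_tcp_pos, get_ee_rot, get_ft_force, get_ft_torque, get_grip_width gives the robot as it stands. Calls block until the motion is done:
- move_pose(position, orientation): joint-space move of the TCP to a pose.
- movel(position, frame=None, v=0.15, until_force=None): straight line of the TCP; frame=None keeps the orientation; v is the mean speed in m/s. With until_force (N) it stops when the force on the tool has changed by that much, and returns True; else False.
- movej(angles): joint-space move.
- command_gripper(opening): opening from 0.0 (shut) to 1.0 (fully open); the grip force is fixed at half the most; returns when the fingers have stopped.
- wait(seconds).
- inverse_kinematics(position, orientation): joint angles nearest the present ones, or None.
- read_camera(name): name is "side" or "top" or "wrist"; returns the picture (420x560x3 uint8, red, green, blue); there is no depth.
- camera_info(name): a dict with "intrinsics" (3x3 intrinsics, pixels), "T" (4x4, takes a point from camera to world coordinates); the wrist camera has in their place "tool_from_camera" (4x4, takes a point from camera to tool coordinates, whose origin is the TCP and whose axes are the tool frame's). Camera axes: x right, y up, looking along -z (the intrinsics and any distortion apply to the point x, -y, -z); pixel columns grow to the right and rows downward; lengths in m; the calibration is good to about 2 mm. A picture is of the moment at which its call begins: read the wrist's pose just before it. camera_info takes no time and is no camera call.
A pose or a line that the arm cannot do raises MotionError and nothing moves.
- job_done(): hands the job in, once; it reports no verdict.
Readings, each from a call of its own:
- get_time(): time.
- get_joint_pos(): joint angles.
- get_qvel(): joint speeds.
- get_effort(): joint torques, N m.
- get_tcp_pos(): TCP position.
- get_ee_rot(): TCP orientation.
- get_ft_force(): force on the tool from outside, world axes, zero at the start.
- get_ft_torque(): the same for the moment, N m.
- get_grip_width(): opening from 0.0 (shut) to 1.0 (fully open).
Only numpy, scipy, OpenCV 4.12 (cv2) and the standard library are available. Lean on these libraries where they do the work, as an engineer would, in place of code of your own. Each camera call takes 0.05 s, during which the arm holds its last target. There are 200 camera calls.

## Working session

There is one attempt and no reset: what is moved stays moved. The work goes in short steps, each a Python script; the robot and the scene stay as the last script left them, time stands still between calls to the robot, and variables do not carry over. Pictures are saved under pics/ and viewed, about 8 in all and at most 12, crops included, and the job is handed in when it is done.

```bash
mkdir -p pics; ls
python3 - <<'E'
from station import *
import cv2,numpy as np
for n in("top","side"):
    cv2.imwrite(f"pics/{n}0.png",read_camera(n)[:,:,::-1]); c=camera_info(n); print(n,{k:np.round(v,4).tolist() if not isinstance(v,str) else v for k,v in c.items()})
print({k:np.round(v,4).tolist() for k,v in camera_info("wrist").items() if not isinstance(v,str)}, get_time(),get_ee_rot(),get_ft_force())
E
```

```text
pics
top {'intrinsics': [[411.152, 0.0, 277.5805], [0.0, 411.152, 206.7595], [0.0, 0.0, 1.0]], 'T': [[0.019, 0.9971, -0.0733, 0.43], [-0.9998, 0.0196, 0.0078, 0.0513], [0.0092, 0.0731, 0.9973, 1.153], [0.0, 0.0, 0.0, 1.0]]}
side {'intrinsics': [[490.8895, 0.0, 279.7523], [0.0, 490.8895, 216.8826], [0.0, 0.0, 1.0]], 'T': [[0.9702, 0.0843, -0.2273, 0.1835], [-0.2419, 0.4026, -0.8829, -1.1398], [0.0171, 0.9115, 0.411, 0.5786], [0.0, 0.0, 0.0, 1.0]]}
{'intrinsics': [[291.6441, 0.0, 276.6797], [0.0, 291.6441, 211.057], [0.0, 0.0, 1.0]], 'tool_from_camera': [[1.0, 0.0011, 0.0, 0.0008], [0.001, -0.9524, -0.3048, -0.0842], [-0.0003, 0.3048, -0.9524, -0.1852], [0.0, 0.0, 0.0, 1.0]]} 0.1 [ 3.79263042e-04  8.18516257e-01  5.74482976e-01 -5.51484599e-04] [ 0.24253085 -0.74522561 -0.2855761 ]
```

View pics/top0.png

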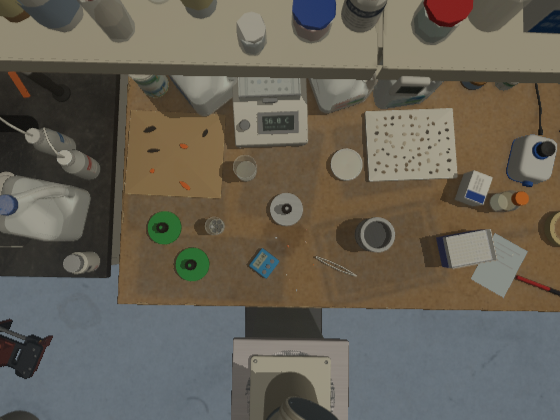

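View pics/side0.png

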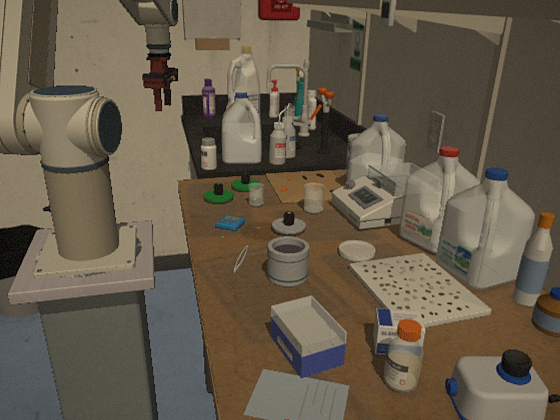

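The seven-ball beaker looks like top (215,227), with the empty beaker at (245,168). The steel lid is at (286,209) and the jar at (377,235). The green lids at (164,228) and (192,264) are decoys. I'll confirm in an enlarged crop and measure.

```bash
cat > h.py <<'E'
from station import *
import cv2,numpy as np
from scipy.spatial.transform import Rotation as R
def cam_T(n):
    c=camera_info(n)
    if n!="wrist": return np.array(c["intrinsics"]),np.array(c["T"])
    q=get_ee_rot(); T=np.eye(4); T[:3,:3]=R.from_quat(np.roll(q,-1)).as_matrix(); T[:3,3]=get_tcp_pos()
    return np.array(c["intrinsics"]),T@np.array(c["tool_from_camera"])
def ray(KT,u,v,z):
    K,T=KT; d=np.linalg.inv(K)@[u,v,1]; d=T[:3,:3]@[d[0],-d[1],-d[2]]; o=T[:3,3]
    return o+d*(z-o[2])/d[2]
def proj(KT,p):
    K,T=KT; c=T[:3,:3].T@(np.array(p)-T[:3,3]); x=K@[c[0],-c[1],-c[2]]; return x[:2]/x[2]
def quat(M): return np.roll(R.from_matrix(M).as_quat(),1)
def frame(z,x):  # tool matrix from approach z and jaw x
    z=np.array(z,float);z/=np.linalg.norm(z);x=np.array(x,float);x-=z*(x@z);x/=np.linalg.norm(x)
    return np.column_stack([x,np.cross(z,x),z])
E
python3 - <<'E'
from h import *
im=cv2.imread("pics/top0.png"); KT=cam_T("top")
cv2.imwrite("pics/crop1.png",np.hstack([cv2.resize(im[150:290,190:320],None,fx=3,fy=3,interpolation=3),cv2.resize(im[150:290,325:425],None,fx=3,fy=3,interpolation=3)]))
for n,u,v,z in [("ballb rim",215,226,.06),("ballb foot",215,227,0),("empty",245,168,.04),("lid",286,209,.012),("jar",377,235,.08),("dish",346,165,.015),("gl1",164,228,.012),("gl2",192,264,.012),("blue",263,262,.02),("twz",335,266,0)]:
    print(n,ray(KT,u,v,z).round(3))
E
```

```text
ballb rim [0.456 0.208 0.06 ]
ballb foot [0.455 0.216 0.   ]
empty [0.616 0.134 0.04 ]
lid [0.508 0.019 0.012]
jar [ 0.44  -0.218  0.08 ]
dish [ 0.635 -0.147  0.015]
gl1 [0.449 0.355 0.012]
gl2 [0.352 0.275 0.012]
blue [0.361 0.08  0.02 ]
twz [ 0.352 -0.121  0.   ]
```

View pics/crop1.png

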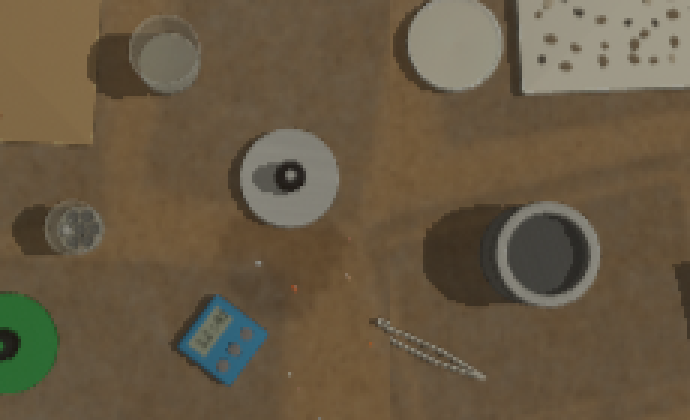

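Crop: the beaker at (75,228) clearly holds the balls. The steel lid is at (289,178), the jar at (548,254), and the larger beaker at (165,55) is empty. Next, IK checks for a near-horizontal grasp and a pitch pour.

```bash
cat >> h.py <<'E'
UP=np.array([0,0,1.]); HG=.036
def bpose(g,az,al,th,flip=1):
    """TCP pose for the grasp point g; approach azimuth az, tool al below horizontal at grasp, beaker tilted th towards h"""
    h=np.array([np.cos(az),np.sin(az),0]); a=np.cos(th)*UP+np.sin(th)*h; hh=np.cos(th)*h-np.sin(th)*UP
    z=np.cos(al)*hh-np.sin(al)*a
    return np.array(g)+.019*z, quat(frame(z,flip*np.cross(UP,h)))
def ppose(lip,az,al,th,flip=1):
    h=np.array([np.cos(az),np.sin(az),0]); a=np.cos(th)*UP+np.sin(th)*h; hh=np.cos(th)*h-np.sin(th)*UP
    return bpose(lip-(.060-HG)*a-.0245*hh,az,al,th,flip)
E
python3 - <<'E'
from h import *
B=np.array([.456,.211,0]); J=np.array([.44,-.218,0]); D=np.deg2rad
for al in (15,25,35):
  for f in (1,-1):
    ok=[az for az in range(10,131,10) if all(inverse_kinematics(*bpose(B+[0,0,HG+dz]-o*np.array([np.cos(D(az)),np.sin(D(az)),0]),D(az),D(al),0,f)) is not None for dz,o in((0,0),(0,.1),(.12,0)))]
    ok2={}
    for az in range(-180,180,15):
        h=np.array([np.cos(D(az)),np.sin(D(az)),0]); qs=[inverse_kinematics(*ppose(J+[0,0,.125 if t<85 else .095]-.018*h,D(az),D(al),D(t),f)) for t in (0,40,80,100,120,140)]
        if all(q is not None for q in qs): ok2[az]=np.round([qs[0],qs[3],qs[-1]],1).tolist()
    print(al,f,ok,list(ok2)); 
    for k in list(ok2)[::2]: print(k,ok2[k])
E
```

```text
15 1 [10, 40, 50, 60, 70, 80, 90, 100, 110, 120, 130] [-180, -165, -150, -135, -120, -105, -90, -45, 0, 15, 135, 150, 165]
-180 [[-0.3, 1.1, 1.2, -0.3, 2.1, 1.3], [-0.6, 0.3, 2.2, 0.8, 0.4, 0.3], [-1.0, 0.7, 2.5, 2.2, 1.1, -1.6]]
-150 [[-0.1, 1.0, 1.4, -0.6, 1.9, 1.2], [-0.7, 0.4, 2.1, 0.7, 0.6, -0.2], [-1.1, 0.7, 2.2, 1.4, 1.2, -1.3]]
-120 [[0.1, 0.9, 1.7, -0.9, 1.6, 1.2], [-0.7, 0.4, 2.0, 0.6, 0.9, -0.6], [-1.0, 0.7, 1.9, 1.0, 1.4, -1.1]]
-90 [[0.3, 0.9, 2.1, -1.3, 1.4, 1.4], [-0.6, 0.5, 1.9, 0.4, 1.1, -0.9], [-0.9, 0.8, 1.6, 0.6, 1.7, -1.2]]
0 [[-1.2, 1.0, 2.5, 2.0, 1.4, 1.2], [-0.4, 0.5, 1.8, -0.2, 1.2, -1.9], [-0.3, 0.9, 1.4, -0.3, 1.9, -1.8]]
135 [[-0.6, 1.1, 1.2, 0.2, 2.2, 1.7], [-0.4, 0.3, 2.2, -0.6, 0.3, 2.5], [-0.2, 0.7, 2.5, 3.8, 1.2, -1.5]]
165 [[-0.4, 1.1, 1.1, -0.2, 2.2, 1.4], [-0.5, 0.3, 2.2, 0.5, 0.2, 0.8], [-0.7, 0.7, 2.5, 2.7, 1.3, -1.6]]
15 -1 [10, 40, 50, 60, 70, 80, 90, 100, 110, 120, 130] [-45, 0, 15, 30, 45, 60, 75, 120, 135, 150, 165]
-45 [[0.1, 1.1, 2.6, 4.0, 1.7, -1.2], [-0.5, 0.5, 1.8, 0.1, 1.2, 1.8], [-0.6, 0.9, 1.4, 0.2, 1.9, 1.7]]
15 [[-1.3, 0.9, 2.3, 1.
[... 2651 characters left out ...]
00, 110, 120, 130] [-45, 0, 15, 30, 45, 60, 75, 120, 135, 150, 165]
-45 [[-0.1, 0.7, 2.6, 3.8, 1.0, -1.5], [-0.6, 0.7, 1.6, 0.2, 1.6, 1.7], [-0.6, 1.1, 1.3, 0.2, 2.2, 1.7]]
15 [[-1.1, 0.6, 2.4, 1.6, 0.9, -1.4], [-0.3, 0.7, 1.7, -0.4, 1.5, 1.2], [-0.2, 1.1, 1.4, -0.5, 2.1, 1.2]]
45 [[-1.1, 0.7, 2.0, 1.0, 1.1, -1.1], [-0.2, 0.6, 1.8, -0.6, 1.3, 1.0], [-0.0, 1.0, 1.6, -0.9, 1.8, 1.2]]
75 [[-1.0, 0.8, 1.7, 0.7, 1.4, -1.1], [-0.1, 0.5, 2.0, -1.0, 1.0, 0.9], [0.1, 0.9, 1.9, -1.2, 1.6, 1.3]]
135 [[-0.6, 0.9, 1.3, 0.2, 1.8, -1.4], [-0.3, 0.4, 2.4, 3.9, 0.5, 1.2], [-0.1, 1.1, 2.5, 3.9, 1.8, 1.9]]
165 [[-0.4, 0.9, 1.3, -0.1, 1.9, -1.7], [-0.6, 0.4, 2.4, 2.6, 0.5, 1.8], [-0.8, 1.2, 2.5, 2.6, 1.9, 1.3]]
```

Plan: tool 25° below horizontal, azimuth 60°, camera above. Keep that orientation to the jar and then pitch to pour. First a standoff look.

Run:
```python
from h import *
D=np.deg2rad; az,al=D(60),D(25); h=np.array([.5,3**.5/2,0]); B=np.array([.456,.211,HG])
move_pose(*bpose(B-.10*h+[0,0,.10],az,al,0,-1))
KT=cam_T("wrist"); im=read_camera("wrist"); cv2.imwrite("pics/w1.png",im[:,:,::-1]); np.savez("w1.npz",K=KT[0],T=KT[1])
for z in(0,.06): print(proj(KT,[.456,.211,z]))
print(get_time(),get_joint_pos(),get_grip_width())
```

```text
[276.60799811 263.10960375]
[276.66597447 228.25322551]
2.0583 [-0.47321223  0.66139244  2.43415172  1.5980736   1.13273955 -1.52095339] 0.9987404343842305
```

View pics/w1.png

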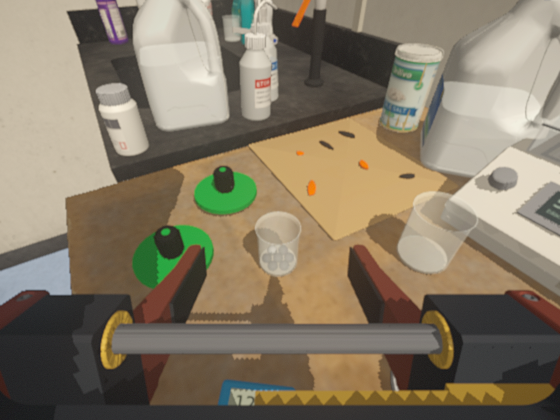

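The beaker with its balls sits at (278,228) rim and (278,262) foot, within 2 px of prediction. Grasping.

Run:
```python
from h import *
D=np.deg2rad; az,al=D(60),D(25); h=np.array([.5,3**.5/2,0]); KT=cam_T("wrist")
B=ray(KT,278.5,228,.06); print(B); B[2]=HG
movel(bpose(B-.10*h+[0,0,.05],az,al,0,-1)[0],v=.15)
print(movel(bpose(B,az,al,0,-1)[0],v=.1,until_force=8), get_tcp_pos()-bpose(B,az,al,0,-1)[0])
command_gripper(.3); print("w",get_grip_width()*88)
f0=get_ft_force(); p=get_tcp_pos(); movel(p+[0,0,.13],v=.12); wait(.2)
print(get_grip_width()*88,get_ft_force()-f0,get_time()); np.save("B.npy",B)
cv2.imwrite("pics/w2.png",read_camera("wrist")[:,:,::-1])
```

```text
[0.45780594 0.21047511 0.06      ]
False [-3.41409837e-05 -3.13584457e-04  2.55924723e-04]
w 45.8368447483571
45.59457550028332 [ 0.05896266 -0.76228523 -1.18320112] 5.9833
```

View pics/w2.png

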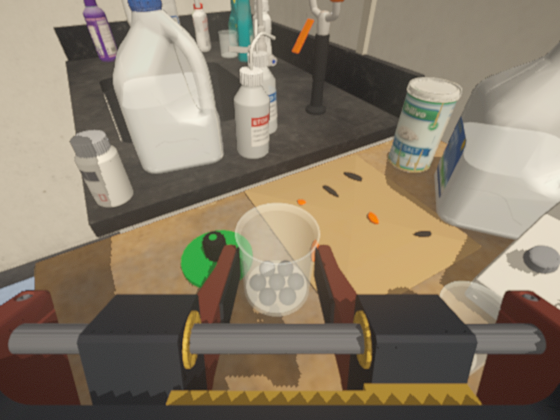

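Run:
```python
from h import *
D=np.deg2rad; az,al=D(60),D(25); h=np.array([.5,3**.5/2,0]); KT=cam_T("wrist")
z=R.from_quat(np.roll(get_ee_rot(),-1)).as_matrix()[:,2]; g=get_tcp_pos()-.019*z
print("rim predicted",proj(KT,g+[0,0,.024]))
J=ray(cam_T("top"),377.7,234.7,.08); print(J); J[2]=0
L=J-.018*h
movel(ppose(L+[0,0,.18],az,al,0,-1)[0],v=.22)
for t in (20,40,60,78):
    try: movel(*ppose(L+[0,0,.18 if t<60 else .14],az,al,D(t),-1),v=.05)
    except MotionError as e: print(t,e); break
print(get_grip_width()*88,get_time(),get_joint_pos().round(2))
cv2.imwrite("pics/s2.png",cv2.resize(read_camera("side")[150:330,180:420],None,fx=3,fy=3)[:,:,::-1])
```

```text
rim predicted [276.71651139 232.28096762]
[ 0.44092868 -0.21966333  0.08      ]
45.476543836329675 10.6083 [-0.44  0.33  1.96 -0.29  0.89  0.27]
```

View pics/s2.png

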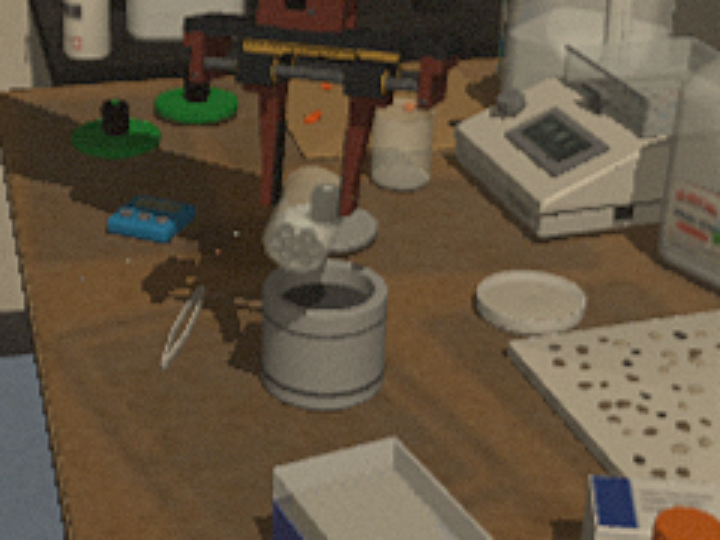

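The beaker is tilted and in the right place over the jar's near side, with the balls still inside. Pouring now.

Run:
```python
from h import *
D=np.deg2rad; az,al=D(60),D(25); h=np.array([.5,3**.5/2,0])
J=np.array([.4409,-.2197,0]); L=J-.018*h
movel(ppose(L+[0,0,.098],az,al,D(80),-1)[0],v=.08)
for t in (88,94,100,110,125,140):
    movel(*ppose(L+[0,0,.096],az,al,D(t),-1),v=.03); wait(.15)
wait(.5)
print(get_grip_width()*88,get_time(),get_joint_pos().round(2),get_ft_force())
a=read_camera("side")[150:330,180:420]; b=read_camera("top")[170:300,310:440]
cv2.imwrite("pics/s3.png",np.hstack([cv2.resize(a,(480,360)),cv2.resize(b,(310,360))])[:,:,::-1])
```

```text
45.839339654380964 14.8167 [ 0.03  0.87  1.79 -0.96  1.58  1.16] [ 0.80541971  0.06642832 -0.26421203]
```

View pics/s3.png

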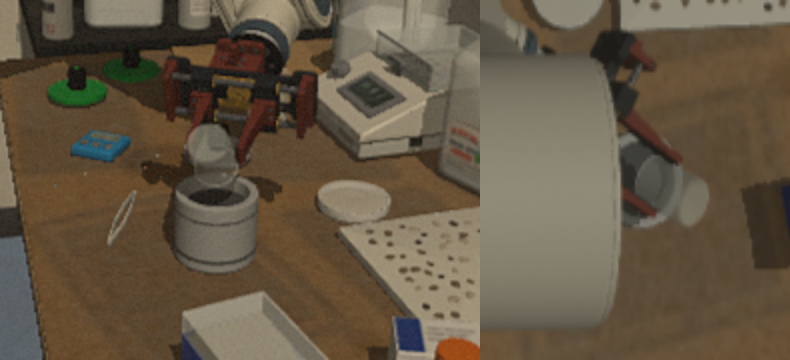

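The beaker is empty and no balls are on the bench. Bringing it back upright and setting it down at its original spot, then looking at the lid and jar from above.

Run:
```python
from h import *
D=np.deg2rad; az,al=D(60),D(25); h=np.array([.5,3**.5/2,0]); B=np.load("B.npy")
J=np.array([.4409,-.2197,0]); L=J-.018*h
for t,z in ((120,.11),(100,.13),(78,.16),(40,.18),(0,.18)): movel(*ppose(L+[0,0,z],az,al,D(t),-1),v=.12)
P=bpose(B,az,al,0,-1)[0]
movel(P+[0,0,.13],v=.25); movel(P+[0,0,.012],v=.12)
print("touch",movel(P-[0,0,.006],v=.02,until_force=2.5),get_tcp_pos()-P,get_grip_width()*88)
command_gripper(1.0); z=R.from_quat(np.roll(get_ee_rot(),-1)).as_matrix()[:,2]
movel(get_tcp_pos()-.09*z,v=.15); cv2.imwrite("pics/w4a.png",read_camera("wrist")[:,:,::-1])
movel(get_tcp_pos()+[0,0,.1],v=.2)
Q=quat(frame([0,0,-1],[0,1,0])); 
print(inverse_kinematics([.508,.019,.10],Q),inverse_kinematics([.441,-.22,.10],Q),get_time())
move_pose([.508,.019,.13],Q)
KT=cam_T("wrist"); cv2.imwrite("pics/w4b.png",read_camera("wrist")[:,:,::-1]); np.savez("w4b.npz",K=KT[0],T=KT[1])
print([proj(KT,[.508,.019,z]).round(1) for z in(.016,.05)],get_time())
a,b=cv2.imread("pics/w4a.png"),cv2.imread("pics/w4b.png"); cv2.imwrite("pics/w4.png",np.hstack([cv2.resize(a,(400,300)),cv2.resize(b,(400,300))]))
```

```text
touch True [ 1.09042022e-04  2.13238464e-04 -1.86945090e-06] 45.66235452310944
[ 1.39731814e-02  4.01429594e-01  1.95446843e+00 -4.44089210e-16
  7.85694627e-01 -1.55682315e+00] [-4.86888793e-01  3.82528491e-01  1.98761809e+00 -4.44089210e-16
  7.71446071e-01 -2.05768512e+00] 24.3083
[array([275.9, 202.7]), array([275.8, 212.5])] 25.7833
```

View pics/w4.png

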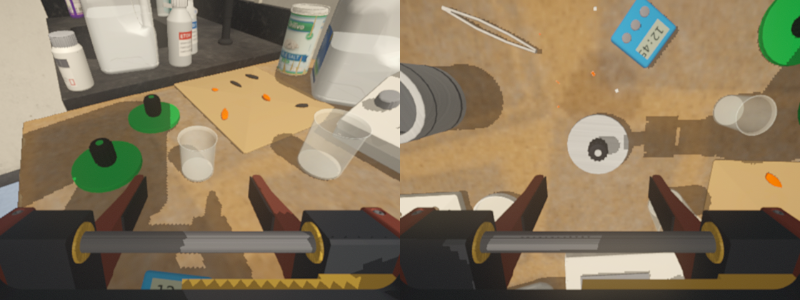

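The beaker stands empty and upright. The lid plate is at about (277,200) in the full wrist frame. Next I measure the lid plate, then the jar rim from above.

```bash
cat >> h.py <<'E'
def disc(im,KT,guess,z,rad,lo=0.85,hi=1.15,save=None):
    """outer edge circle of a bright-grey disc: threshold on low saturation+brightness, contour of right size nearest the guess"""
    hsv=cv2.cvtColor(im,cv2.COLOR_BGR2HSV); u=proj(KT,guess); e=np.linalg.norm(proj(KT,np.array(guess)+[0,rad,0])-u); out=[]
    for s in (40,55,70,85):
        m=((hsv[...,1]<s)&(hsv[...,2]>90)).astype(np.uint8); m=cv2.morphologyEx(m,cv2.MORPH_OPEN,np.ones((3,3)))
        for c in cv2.findContours(m,cv2.RETR_EXTERNAL,cv2.CHAIN_APPROX_NONE)[0]:
            if len(c)<60: continue
            h_=cv2.convexHull(c)
            (x,y),(A,B),_=cv2.fitEllipse(h_) if len(h_)>5 else ((0,0),(0,0),0)
            if np.hypot(x-u[0],y-u[1])<30 and lo<A/2/e and B/2/e<hi: out.append((s,x,y,A/2/e,B/2/e,*ray(KT,x,y,z)[:2]))
    return np.array(out)
E
python3 - <<'E'
from h import *
np.set_printoptions(suppress=True,precision=4)
d=np.load("w4b.npz"); print(disc(cv2.imread("pics/w4b.png"),(d["K"],d["T"]),[.508,.019,.016],.016,.046))
Q=quat(frame([0,0,-1],[0,1,0]))
p=get_tcp_pos(); movel([.441,-.22,.21],v=.3); KT=cam_T("wrist"); im=read_camera("wrist")[:,:,::-1].copy()
cv2.imwrite("pics/w5.png",im); np.savez("w5.npz",K=KT[0],T=KT[1])
print(disc(im,KT,[.441,-.22,.08],.08,.046),proj(KT,[.441,-.22,.08]),get_time())
E
```

```text
[[ 40.     276.7383 201.4583   0.957    0.9837   0.5066   0.0199]
 [ 55.     276.8687 201.5014   0.966    0.9925   0.5067   0.0201]
 [ 70.     276.8214 201.5629   0.9712   1.0017   0.5067   0.02  ]
 [ 85.     276.8768 201.6631   0.9813   1.0113   0.5068   0.0201]]
[[ 40.     277.0851 194.5082   0.9714   1.0201   0.4378  -0.2179]
 [ 55.     277.3067 194.4957   0.9834   1.0296   0.4378  -0.2176]
 [ 70.     277.2808 194.4716   0.9894   1.0401   0.4378  -0.2177]
 [ 85.     277.3271 194.3906   0.9985   1.048    0.4377  -0.2176]] [275.1923 197.2635] 26.85
```

View pics/w5.png

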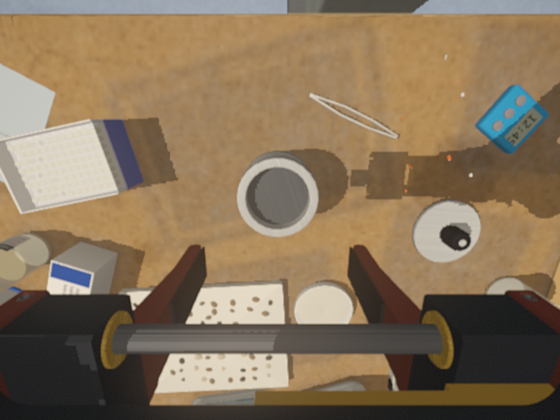

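The jar rim is at (277,196), but the ball contents aren't clear in this view. I'll enlarge the bore with more contrast and measure the centre from the bore edge too.

Run:
```python
from h import *
np.set_printoptions(suppress=True,precision=4)
d=np.load("w5.npz"); KT=(d["K"],d["T"]); im=cv2.imread("pics/w5.png"); g=cv2.cvtColor(im,cv2.COLOR_BGR2GRAY)
c=g[145:245,227:327]; cv2.imwrite("pics/c5.png",cv2.resize(np.clip(c.astype(float)*1.0,0,130)/130*255,None,fx=6,fy=6,interpolation=3).astype(np.uint8))
yy,xx=np.mgrid[:420,:560]
for t in (100,115,130):
    m=((g<t)&(np.hypot(xx-277,yy-196)<35)).astype(np.uint8); m=cv2.morphologyEx(m,cv2.MORPH_CLOSE,np.ones((7,7)))
    k=max(cv2.findContours(m,cv2.RETR_EXTERNAL,cv2.CHAIN_APPROX_NONE)[0],key=cv2.contourArea); (x,y),(a,b),_=cv2.fitEllipse(cv2.convexHull(k)); e=np.linalg.norm(proj(KT,[.44,-.184,.08])-proj(KT,[.44,-.22,.08]))
    print(t,x,y,a/2/e,b/2/e,ray(KT,x,y,.08))
```

```text
100 274.0660400390625 195.85630798339844 0.8423039538959415 0.8712719460147622 [ 0.4394 -0.2212  0.08  ]
115 276.1636657714844 197.04026794433594 0.9100921585620395 0.9548187303610911 [ 0.4407 -0.2189  0.08  ]
130 276.46868896484375 197.38438415527344 0.9364661555173359 0.9644938834511997 [ 0.4411 -0.2186  0.08  ]
```

View pics/c5.png

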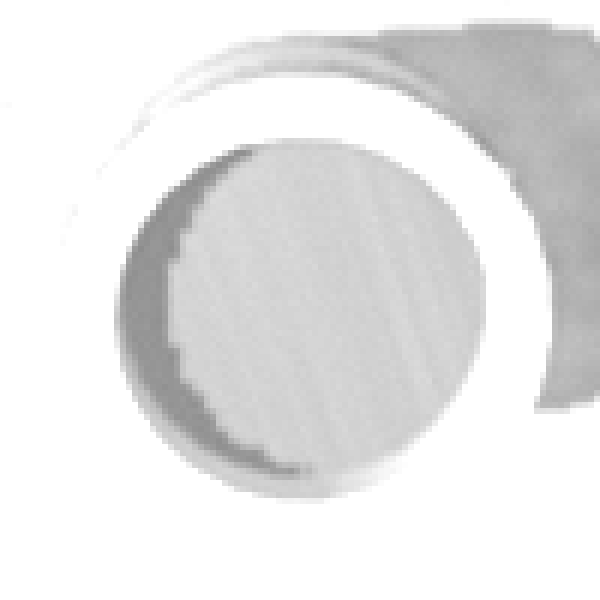

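I can't see any balls from this oblique view, so I'll look straight down the bore from above with the wrist camera and the unobstructed top camera.

Run:
```python
from h import *
movel([.53,-.22,.21],v=.25); KT=cam_T("wrist"); a=read_camera("wrist")[:,:,::-1].copy(); u,v=proj(KT,[.44,-.219,.05]).astype(int); print(u,v)
cv2.imwrite("pics/w6.png",a); np.savez("w6.npz",K=KT[0],T=KT[1])
movel([.507,.02,.15],v=.3); b=read_camera("top")[:,:,::-1].copy(); cv2.imwrite("pics/t6.png",b)
def st(c,s):
    c=cv2.cvtColor(c,cv2.COLOR_BGR2GRAY); c=cv2.resize(c,(s,s),interpolation=cv2.INTER_CUBIC); m=c[s//3:2*s//3,s//3:2*s//3]; lo,hi=np.percentile(m,[1,99]); print(lo,hi)
    return np.clip((c.astype(float)-lo+10)/(hi-lo+20)*255,0,255).astype(np.uint8)
w=cv2.resize(a,(400,300)); 
x=np.hstack([st(a[v-42:v+42,u-42:u+42],390),st(b[235-22:235+22,377-22:377+22],390)]); cv2.imwrite("pics/c6.png",x); print(get_time())
```

```text
275 112
106.0 111.0
58.0 67.0
28.4333
```

View pics/c6.png

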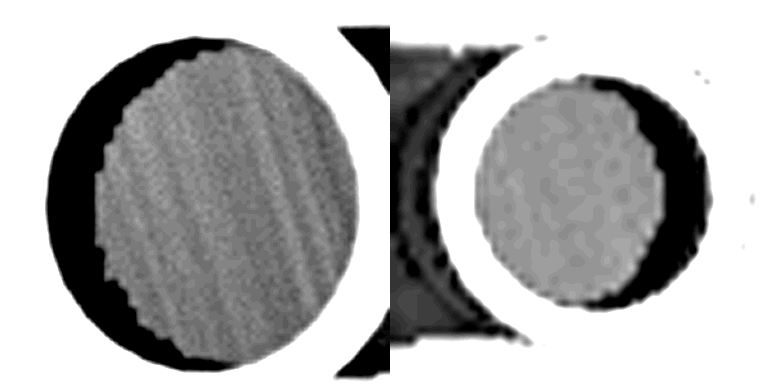

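The visible surface inside the bore looks shallow, and no balls show on it. I'll diff the before and after top images for stray balls, then probe the bore gently with the closed fingertips to find out what is inside.

Run:
```python
from h import *
a=cv2.imread("pics/top0.png").astype(int); b=cv2.imread("pics/t6.png").astype(int); KT=cam_T("top")
d=np.abs(a-b).max(2).astype(np.uint8); yy,xx=np.mgrid[:420,:560]; r=np.hypot(xx-376,yy-235)
print("jar inside diff",d[r<10].max(),d[r<10].mean(), "vals",a[r<8].mean(0),b[r<8].mean(0))
m=((d>30)*255).astype(np.uint8); n,l,s,c=cv2.connectedComponentsWithStats(m)
for i in range(1,n):
    if s[i,4]>=4: print(s[i].tolist(),c[i].round().tolist(),ray(KT,*c[i],.006)[:2].round(3))
# blobs like balls in w6/w5 already viewed; tactile probe
command_gripper(0.0)
move_pose([.440,-.219,.13],quat(frame([0,0,-1],[0,1,0])))
print("probe",movel([.440,-.219,.016],v=.05,until_force=4),get_tcp_pos(),get_ft_force(),get_time())
movel([.440,-.219,.15],v=.25)
```

```text
jar inside diff 2 0.8622950819672132 vals [60.92227979 65.5388601  66.77720207] [60.83937824 65.56994819 66.52849741]
[118, 163, 234, 179, 17275] [250.0, 250.0] [0.391 0.117]
[270, 203, 33, 15, 261] [286.0, 211.0] [0.502 0.019]
[214, 221, 2, 3, 4] [215.0, 222.0] [0.469 0.217]
[215, 225, 7, 7, 20] [218.0, 228.0] [0.451 0.206]
[159, 226, 3, 3, 6] [160.0, 227.0] [0.452 0.368]
[213, 229, 3, 4, 7] [214.0, 230.0] [0.445 0.217]
[283, 263, 3, 3, 6] [284.0, 264.0] [0.355 0.022]
[260, 277, 2, 3, 4] [261.0, 278.0] [0.316 0.085]
[256, 303, 3, 2, 4] [257.0, 304.0] [0.246 0.095]
[0, 318, 53, 61, 1749] [21.0, 350.0] [0.11 0.73]
[357, 325, 7, 22, 49] [360.0, 334.0] [ 0.169 -0.191]
[250, 330, 1, 8, 8] [250.0, 334.0] [0.165 0.111]
[249, 339, 33, 18, 334] [261.0, 348.0] [0.128 0.081]
[297, 350, 7, 2, 8] [300.0, 350.0] [ 0.123 -0.027]
[293, 352, 6, 2, 8] [295.0, 352.0] [ 0.117 -0.013]
[286, 353, 33, 4, 63] [300.0, 355.0] [ 0.109 -0.027]
[277, 354, 8, 3, 9] [281.0, 355.0] [0.109 0.026]
[251, 356, 87, 64, 3972] [295.0, 388.0] [ 0.023 -0.015]
[233, 362, 15, 9, 82] [239.0, 367.0] [0.075 0.139]
[331, 387, 3, 3, 5] [332.0, 388.0] [ 0.024 -0.115]
[348, 387, 1, 20, 20] [348.0, 396.0] [ 0.003 -0.158]
[331, 408, 3, 2, 5] [332.0, 409.0] [-0.03  -0.116]
[216, 417, 15, 3, 41] [224.0, 418.0] [-0.059  0.177]
probe False [ 0.44012556 -0.21904716  0.01616167] [ 0.71021015  0.40251949 -0.34575142] 33.1917
```

The probe reached z=0.016 freely, so the bore really is deep and the "floor" seen in the pictures is only visual. That explains why balls lying below it are hidden. No stray balls turned up on the bench. Now the lid: refine the jar centre from the vertical view, grasp the knob and place.

Run:
```python
from h import *
np.set_printoptions(suppress=True,precision=4)
d=np.load("w6.npz"); J6=disc(cv2.imread("pics/w6.png"),(d["K"],d["T"]),[.44,-.219,.08],.08,.046); print(J6)
lid=np.array([.5067,.020]); Q=quat(frame([0,0,-1],[0,1,0]))
move_pose([*lid,.13],Q); command_gripper(.6)
KT=cam_T("wrist"); im=read_camera("wrist")[:,:,::-1]; print(disc(im,KT,[*lid,.016],.016,.046))
print(movel([*lid,.022],v=.1,until_force=6),get_tcp_pos())
command_gripper(.1); print("w",get_grip_width()*88)
f0=get_ft_force(); movel([*lid,.06],v=.08); movel([*lid,.16],v=.2); print(get_grip_width()*88,get_ft_force()-f0,get_time())
cv2.imwrite("pics/w7.png",read_camera("wrist")[:,:,::-1])
```

```text
[[ 40.     276.8883 112.7717   0.9825   1.0309   0.4409  -0.2176]
 [ 55.     276.9132 112.7841   0.9909   1.0403   0.4409  -0.2176]
 [ 70.     276.8979 112.8159   0.9979   1.0454   0.441   -0.2176]
 [ 85.     276.9085 112.771    1.0033   1.0529   0.4409  -0.2176]]
[[ 40.     275.9956 200.4167   0.9561   0.9849   0.5066   0.02  ]
 [ 55.     276.0375 200.4016   0.9645   0.9946   0.5066   0.0201]
 [ 70.     276.1167 200.4422   0.9712   1.0022   0.5067   0.0202]
 [ 85.     276.0588 200.6293   0.9806   1.0094   0.5069   0.0201]]
False [0.5072 0.02   0.0225]
w 23.333620836859158
22.99741953037662 [ 0.1527  0.5981 -7.4964] 38.9417
```

Run:
```python
from h import *
c=np.array([.4407,-.2182]); movel([*c,.16],v=.25); wait(.2); movel([*c,.110],v=.1)
ok=False
for dx,dy in [(0,0),(.002,0),(-.002,0),(0,.002),(0,-.002),(.003,.003),(-.003,-.003),(.003,-.003),(-.003,.003)]:
    q=c+[dx,dy]; p=get_tcp_pos(); 
    if abs(dx)+abs(dy): movel([*q,p[2]+.001],v=.03)
    hit=movel([*q,.0945],v=.03,until_force=8); p=get_tcp_pos(); print(dx,dy,hit,p.round(4),get_ft_force().round(1),round(get_time(),2))
    if p[2]<.0975: ok=True; break
    if get_time()>55: break
print(ok,get_grip_width()*88)
cv2.imwrite("pics/s7.png",read_camera("side")[:,:,::-1])
```

```text
0 0 True [ 0.4405 -0.2181  0.0947] [0.1 0.3 1.5] 41.5
True 23.696329701600646
```

It dropped to seat height on the first try. Releasing, retreating and checking.

Run:
```python
from h import *
command_gripper(.6); p=get_tcp_pos(); movel(p+[0,0,.12],v=.15)
KT=cam_T("wrist"); im=read_camera("wrist")[:,:,::-1].copy(); print(disc(im,KT,[.4405,-.218,.089],.089,.046,.7,1.3)[:,1:].round(4))
movel([.45,.03,.25],v=.3); a=read_camera("side")[:,:,::-1]; b=read_camera("top")[:,:,::-1]
print(get_time())
cv2.imwrite("pics/fin.png",np.vstack([np.hstack([cv2.resize(a[150:330,180:420],(400,300)),cv2.resize(b[130:310,110:350],(400,300))]),np.hstack([cv2.resize(b[130:310,300:540],(400,300)),cv2.resize(im,(400,300))])]))
```

```text
[[ 2.756786e+02  1.966964e+02  9.795000e-01  1.030600e+00  4.373000e-01
  -2.174000e-01]
 [ 2.757540e+02  1.967468e+02  9.843000e-01  1.041800e+00  4.374000e-01
  -2.173000e-01]
 [ 2.758125e+02  1.966637e+02  9.919000e-01  1.054000e+00  4.373000e-01
  -2.173000e-01]
 [ 2.756552e+02  1.966377e+02  1.000100e+00  1.058300e+00  4.373000e-01
  -2.175000e-01]]
44.275
```

View pics/fin.png

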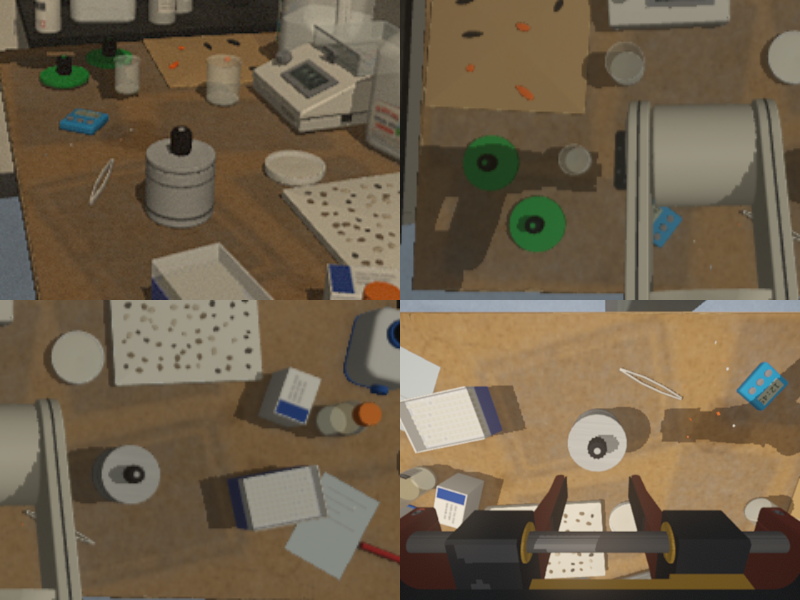

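Lid seated flat on the jar, emptied beaker upright at its place, no stray balls in view, and the large beaker and dish undisturbed.

```bash
python3 -c "
from station import *
job_done(); print(get_time())"
```

```text
the job is handed in; nothing more can be done
the job is handed in; nothing more can be done
```

I poured the balls into the jar, stood the emptied beaker upright at its original spot, seated the steel lid on the jar, and handed the job in at about 44 s of the 69 s allowed. I could not see the balls inside the jar, so that part is inferred, not confirmed.

**Checks that agreed:**
- **Beaker:** it looked empty and upright afterwards, and it touched down at the height it was picked up from.
- **Lid:** it met the rim with the tool at z = 0.0947 m, against 0.0955 m expected for a seated lid. It looked flat in the side and top pictures.
- **Other objects:** the larger beaker and the dish look undisturbed. No loose balls showed on the bench in the final pictures, though the arm hid part of it.

**Checks that disagreed or fell short:**
- **Balls:** the pictures of the open jar showed a plain surface about 10–20 mm below the rim and no balls. A gentle probe with the closed fingers then went down to z = 0.016 m without touching anything. I took the visible surface to be a rendering effect with the balls hidden beneath it.
- **Lid centring:** the last lid fit was about 3 mm off the jar centre I used. The first jar fit from the same viewpoint was off by the same amount, so I put it down to that view, where the jar's side wall is taken into the fit.

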